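Put the round-ended throwing rib away on its post

ROBOT

A 6-joint arm with a two-finger parallel gripper is mounted at the origin on the work surface. World frame = base frame: x ahead of the robot, y to its left, z up, the work surface at z = 0. Lengths are in m, angles in rad, forces in N, time in s.
With the tool pointing down it reaches from about 0.4 to 0.825 m from the base axis. Payload 7 kg.
Tool frame: the origin (TCP) lies on the centre line of the jaws, within the pads' length; the fingertips stand 11 mm ahead of it and the grasp point (between the pads) lies 8 mm behind it; x points along the fingers, y is the direction in which the jaws open and shut, and the axes are right-handed (so a half turn about x gives the same grasp; the last joint's range is limited). The gripper opens to 85 mm and grips with 20 to 120 N. Pads are 22 mm wide; open, the fingers measure 114 mm over their backs; the gripper's body (76 mm by 85 mm) begins 54 mm behind the grasp point. The pads swing forward as they close: fully open they stand 13 mm farther back than shut.
Start: joints at [1.474, 0.359, 0.012, 0, -1.224, -0.288], TCP at [0.253, 0.626, 0.242] pointing down, gripper open.
Joint ranges: [-3.07, 3.07], [-1.43, 2.12], [-1.02, 1.25], [-3.03, 1.67], [-3.05, -0], [-3.03, 3.03]. Speed limits (rad/s): [2.39, 2.39, 3.01, 3.14, 3.14, 3.14].

INTERFACE

Orientations are given as a unit quaternion [x, y, z, w].
In Python, from workcell import arm gives the robot as it stands.
- The arm moves only by the tool servo_tool, never from a script. Its argument "steps" is a list of rows, each an object of numbers: "hand": the finger opening in m, from 0 to 0.0854; "x", "y", "z": the shift along the world's x, y, z in m; "ax", "ay", "az": the turn, a rotation vector about the world's x, y, z in degrees. In form: [{"hand": .., "x": .., "y": .., "z": .., "ax": .., "ay": .., "az": ..}, ...]. A call has 1 to 12 rows; each row is the pose to reach, as a shift and turn from the pose commanded when the call began; what a row does not reach only later rows make up. A row lasts 1/12 s, in which the tool goes at most 41.7 mm and 7.16 degrees, less where a joint would pass 70% of its speed; a pose out of reach is approached as far as the arm can. A call with a gripper value outside its range is refused whole. The fingers move at their own pace and stop on an object; "grip_force" is the grip in N (left out, the last holds). Time passes only in rows, so rows that repeat a pose let the fingers close. It gives the time, the measured TCP pose, the force and the opening at its end, in the units of the state.
- arm.sense(): the state, without advancing time (a new reading comes with each control period).
- arm.camera(name): name is "scene" or "top"; returns (picture, depth): 480x640x3 uint8, red, green, blue; 480x640 float32, m along the optical axis (not along the pixel's ray), 0 where there is no reading.
- arm.get_calibration(name): a dict with "K" (3x3 intrinsics, pixels), "xyz" and "attitude" of the camera in the world. Camera axes: x right, y down, z forward; pixel columns grow to the right and rows downward; lengths in m; the calibration is good to about 2 mm. A picture is of the moment at which its call begins. get_calibration takes no time and is no camera call.
- arm.hand_in(): hands the job in, once; it reports no verdict.
Trained networks look in the newest picture that a camera, given by its name, has taken for a name from the list of things; names that differ only in an ending like _2 or _b are one class to them, and where a whole thing is asked for, a point or a joint stands for the part that bears it (a point fixed in the world has none). Each returns a list of dicts, best first, with "score" (0 to 1); they miss things now and then, are a little off and sometimes report something else, mostly with a low value. They report only what shows in the picture. A call takes as long as a camera call. They do not tell look-alikes from the thing itself.
- arm.masks_of(camera, name): "region" (480x640 bool, what is visible of it) and "location" ([row, column] in pixels, amid what is visible of it).
The state is a dict: "t": time; "joint_positions": joint angles; "dq": joint speeds; "joint_torque": joint torques, N m; "tool_pos": TCP position; "eef_rot": TCP orientation; "wrist_force": force on the tool from outside, world axes, zero at the start; "torque": the same for the moment, N m; "width": finger opening in m.
Only numpy, scipy, OpenCV 4.12 (cv2) and the standard library are available. Lean on these libraries where they do the work, as an engineer would, in place of code of your own. Each camera call takes 0.05 s, during which the arm holds its last target.

TASK

Put the loose round-ended wooden rib away: hang it by its hole on the post that already holds a round-ended rib, so that it lies flat on top of that one. Thread it well onto the post before you let go of it, and leave the loose square-ended rib where it lies.

Things in the scene. Friction and masses are not known exactly. Their poses are not given: they have to be found in the camera images.
- round_rib_mid (a point): The loose rib to put away: flat pale wood, 130 x 50 x 12 mm, a round 30 mm hole through its middle, both ends rounded, about 50 g. Point: centre of the hole, half-way through the thickness (6 mm above the bench as it lies flat). y along the 130 mm length, x across the 50 mm width, z through the hole. Can be gripped across its width right over the hole, the post then passing up between the fingers.
- round_stand: The post to use: fixed dark round base, 136 mm across, 14 mm thick, with an upright 10 mm wide post in its centre, top 66 mm above the bench. A fixed round-ended rib lies threaded on it, upper face 26 mm above the bench. Origin on the post's axis at bench height, z up. A second rib lying flat on it has its centre 32 mm above the bench, with 28 mm of post showing above it; it may point any way.
- square_rib_mid (a point): The other loose rib, to be left alone: flat pale wood, 130 x 50 x 12 mm, a round 30 mm hole through its middle, four square corners. Point: centre of the hole, half-way through the thickness (6 mm above the bench as it lies flat). y along the 130 mm length, x across the 50 mm width, z through the hole.
- square_stand: The other post, not to be used: fixed dark round base, 136 mm across, 14 mm thick, with an upright 10 mm wide post in its centre, top 66 mm above the bench. A fixed square-ended rib lies threaded on it, upper face 26 mm above the bench. Origin on the post's axis at bench height, z up.
Mind the look-alikes: they are no part of the job. Leave any blue, orange or turquoise look-alike of the part that bears round_rib_mid alone.

How it is judged:
By the outcome, as a careful person would: the job done as asked, in the order asked, and still so for the second after the job is handed in, with the robot touching nothing.
It also fails if it takes over 35 s, if anything falls off the work surface, if the arm or the gripper's body presses on something with over 40 N, if the wrist force passes 120 N, or if a joint passes its speed limit or range.

## Working session

There is one attempt and no reset: what is moved stays moved. The work goes in short steps, Python scripts to look and compute and a tool call to move; the robot and the scene stay as the last step left them, time stands still between calls to the robot, and variables do not carry over. Pictures are saved under pics/ and viewed, and the job is handed in when it is done.

Besides the shell and the picture viewer there is one more tool, called after "Call:" in YAML: its name, and indented under it one key for each argument. servo_tool: Moves the arm, as the interface text tells. Its arguments: {"type":"object","properties":{"steps":{"type":"array","items":{"type":"object","properties":{"hand":{"type":"number"},"x":{"type":"number"},"y":{"type":"number"},"z":{"type":"number"},"ax":{"type":"number"},"ay":{"type":"number"},"az":{"type":"number"}}}},"grip_force":{"type":"number"}},"required":["steps"]}

```bash
mkdir -p pics; ls; cat > h.py <<'E'
import numpy as np, cv2
from scipy.spatial.transform import Rotation as R
from workcell import arm
def pts(name,depth):
    c=arm.get_calibration(name);K=np.array(c["K"])
    a=np.array(c["attitude"],float)
    Rm=R.from_quat(a).as_matrix() if a.size==4 else a.reshape(3,3)
    v,u=np.mgrid[:480,:640]
    p=np.stack([(u-K[0,2])/K[0,0]*depth,(v-K[1,2])/K[1,1]*depth,depth],-1)
    return p@Rm.T+np.array(c["xyz"])
E
python3 - <<'E'
from h import *
for n in ("top","scene"):
    im,d=arm.camera(n); cv2.imwrite(f"pics/{n}0.png",im[...,::-1]); P=pts(n,d); np.savez(f"{n}0.npz",im=im,d=d,P=P)
    print(n,arm.get_calibration(n))
    for k in ("round_rib_mid","round_stand","square_rib_mid","square_stand"):
        for r in arm.masks_of(n,k):
            m=r["region"]&(d>0); q=P[m]
            print(n,k,round(r["score"],2),np.round(r["location"]),m.sum(),np.round(np.median(q,0),3) if m.any() else None)
print(arm.sense())
E
```

```text
pics
top {'K': array([[566.03359701,   0.        , 313.13633279],
       [  0.        , 566.03359701, 244.68306436],
       [  0.        ,   0.        ,   1.        ]]), 'xyz': array([0.2847088 , 0.07476597, 1.24722526]), 'attitude': array([-0.70251707,  0.70922425, -0.03841277,  0.04466757])}
top round_rib_mid 0.97 [297. 115.] 1275 [0.324 0.497 0.012]
top round_rib_mid 0.89 [367. 202.] 1226 [0.184 0.315 0.012]
top round_rib_mid 0.87 [262. 200.] 1123 [0.384 0.328 0.012]
top round_rib_mid 0.75 [218. 339.] 1246 [0.484 0.019 0.012]
top round_stand 0.61 [176. 469.] 2966 [ 0.581 -0.26   0.017]
top square_rib_mid 0.86 [132. 334.] 1285 [0.677 0.036 0.012]
top square_stand 0.96 [173. 213.] 2833 [0.594 0.306 0.017]
top square_stand 0.66 [133. 342.] 1260 [0.676 0.033 0.012]
scene {'K': array([[488.95009746,   0.        , 329.00130819],
       [  0.        , 488.95009746, 242.91605787],
       [  0.        ,   0.        ,   1.        ]]), 'xyz': array([1.06601968, 0.20633967, 0.79991092]), 'attitude': array([ 0.59300243,  0.72902015, -0.26137714, -0.22036272])}
scene round_rib_mid 0.87 [266. 29
[... 362 characters left out ...]
5 [340. 434.] 4195 [0.604 0.311 0.017]
{'t': 0.5, 'joint_positions': array([ 1.47415257e+00,  3.58613339e-01,  1.18363804e-02, -1.78525738e-05,
       -1.22409954e+00, -2.88105325e-01]), 'dq': array([ 0.00066794, -0.00082398,  0.00158949, -0.00162937,  0.00051318,
        0.00110915]), 'joint_torque': array([ 1.01859299e-03, -5.82393408e+01,  2.93429428e+01,  6.93658143e+00,
       -1.15115039e-03, -9.93132488e-06]), 'tool_pos': array([0.25334176, 0.62559376, 0.24226265]), 'eef_rot': array([-0.69405918,  0.13522275,  0.69406558,  0.13516519]), 'wrist_force': array([ 0.59290592, -0.14975927, -0.05508467]), 'torque': array([-0.01189986, -0.01707237,  0.02440195]), 'width': 0.08564713708987275}
```

View pics/top0.png

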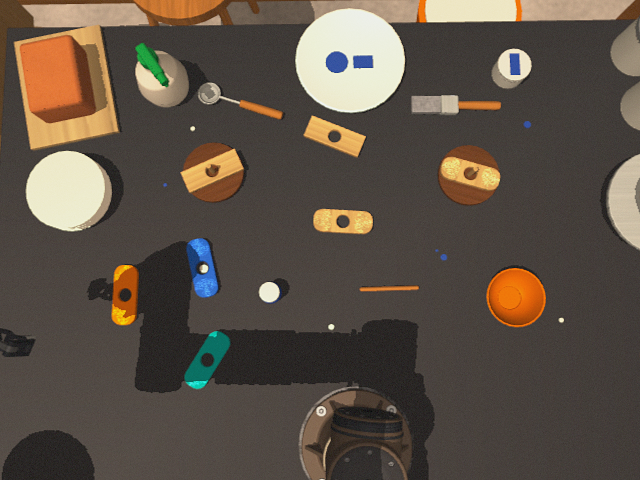

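View pics/scene0.png

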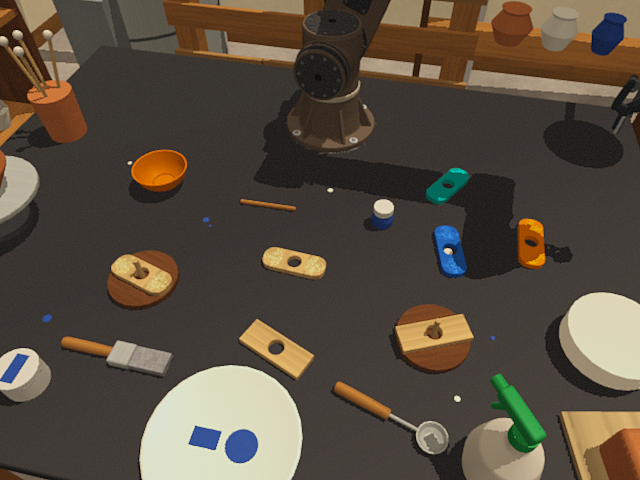

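Candidates for the loose round-ended rib in the top picture, as (col,row):
- pale with rounded ends (343,221)
- orange look-alike (124,295)
- blue look-alike (203,267)
- turquoise look-alike (207,360)
- pale with square corners (334,136)
- the fixed ribs on the posts at (470,174), round-ended, and (212,171), square-ended

I choose (343,221) as the rib and the post at (470,174), which holds the round-ended one. Next I'll check both in a crop and measure them.

```bash
python3 - <<'E'
from h import *
T=np.load("top0.npz");S=np.load("scene0.npz")
a=cv2.resize(T["im"][185:255,300:390],None,fx=4,fy=4,interpolation=cv2.INTER_CUBIC)
b=cv2.resize(T["im"][140:210,430:520],None,fx=4,fy=4,interpolation=cv2.INTER_CUBIC)
c=cv2.resize(S["im"][230:300,250:340],None,fx=4,fy=4,interpolation=cv2.INTER_CUBIC)
e=cv2.resize(S["im"][245:315,100:190],None,fx=4,fy=4,interpolation=cv2.INTER_CUBIC)
cv2.imwrite("pics/crop0.png",np.vstack([np.hstack([a,b]),np.hstack([c,e])])[...,::-1])
for n,D in (("top",T),("scene",S)):
    P=D["P"];im=D["im"].astype(int)
    near=(np.hypot(P[...,0]-.484,P[...,1]-.021)<.085)&(P[...,2]>-.02)
    pale=(im.sum(-1)>260)&near
    k,l,st,ce=cv2.connectedComponentsWithStats(pale.astype(np.uint8))
    i=1+np.argmax(st[1:,4]); m=(l==i).astype(np.uint8)
    cs,h=cv2.findContours(m,cv2.RETR_CCOMP,cv2.CHAIN_APPROX_NONE)
    # plane-project at z=.012
    cal=arm.get_calibration(n);K=np.array(cal["K"]);Rm=R.from_quat(cal["attitude"]).as_matrix();o=np.array(cal["xyz"])
    def proj(uv,z):
        r=np.c_[(uv[:,0]-K[0,2])/K[0,0],(uv[:,1]-K[1,2])/K[1,1],np.ones(len(uv))]@Rm.T
        return o+r*((z-o[2])/r[:,2])[:,None]
    for q,cc in enumerate(cs):
        if len(cc)<15: continue
        w=proj(cc[:,0].astype(float),.012)[:,:2].astype(np.float32)*1000
        print(n,"hole" if h[0][q][3]>=0 else "outer",cv2.minAreaRect(w), cv2.fitEllipse(w))
    near=np.hypot(P[...,0]-.585,P[...,1]+.256)<.07
    for lo,hi in((.035,.05),(.05,.06),(.06,.075)):
        q=P[near&(P[...,2]>lo)&(P[...,2]<hi)]; print(n,"post",lo,len(q),np.round(q.mean(0),4) if len(q) else "", np.round(np.ptp(q,axis=0),4) if len(q) else "")
    q=P[near&(P[...,2]>.022)&(P[...,2]<.031)];w=(q[:,:2]*1000).astype(np.float32);print(n,"fixed rib",np.median(q[:,2]),cv2.minAreaRect(w))
    q=P[near&(P[...,2]>.010)&(P[...,2]<.031)];w=(q[:,:2]*1000).astype(np.float32);print(n,"base",cv2.minEnclosingCircle(w))
    print(n,"bench z",np.median(P[near&(P[...,2]<.006)],0), "rib z",np.median(P[m>0],0))
E
```

```text
top outer ((482.5837707519531, 19.944480895996094), (131.31248474121094, 52.603965759277344), 85.97193908691406) ((482.7705383300781, 19.953554153442383), (55.20497512817383, 149.257080078125), 176.12548828125)
top hole ((482.6487731933594, 19.785423278808594), (29.76363754272461, 29.94498062133789), 44.569278717041016) ((482.2535400390625, 20.020118713378906), (29.5156307220459, 30.108976364135742), 104.99707794189453)
top post 0.035 9 [ 0.5822 -0.2589  0.0436] [0.0058 0.0061 0.0126]
top post 0.05 11 [ 0.5827 -0.2598  0.0565] [0.0093 0.0066 0.0083]
top post 0.06 16 [ 0.5841 -0.2622  0.065 ] [0.008  0.0103 0.01  ]
top fixed rib 0.02624231254071785 ((572.702392578125, -257.62860107421875), (129.34234619140625, 76.8080825805664), 73.17218017578125)
top base ((584.4017333984375, -261.86541748046875), 68.24446868896484)
top bench z [ 0.5712257  -0.20266163  0.00058023] rib z [0.48274118 0.01900271 0.01204761]
scene outer ((478.6864929199219, 22.39743423461914), (132.68496704101562, 52.99509048461914), 86.20494842529297) ((478.81707763671875, 23.146879196166992), (55.46683120727539, 154.1645965576172), 175.7079620361328)
scene hole ((479.68841552734375, 22.63662338256836), (29.354568481445312, 30.21672248840332), 65.5079116821289) ((479.54443359375, 22.92848014831543), (29.015567779541016, 29.973363876342773), 125.13895416259766)
scene post 0.035 28 [ 0.5823 -0.2551  0.0425] [0.0087 0.0071 0.0139]
scene post 0.05 18 [ 0.5827 -0.2553  0.0549] [0.0054 0.0082 0.009 ]
scene post 0.06 32 [ 0.5809 -0.2568  0.0655] [0.0109 0.01   0.0104]
scene fixed rib 0.027475735485480213 ((579.969482421875, -257.181640625), (130.94308471679688, 52.437232971191406), 72.95411682128906)
scene base ((582.6005249023438, -256.6751403808594), 68.61700439453125)
scene bench z [ 0.63686364 -0.22381538  0.00182271] rib z [0.48056537 0.02420832 0.01346346]
```

View pics/crop0.png

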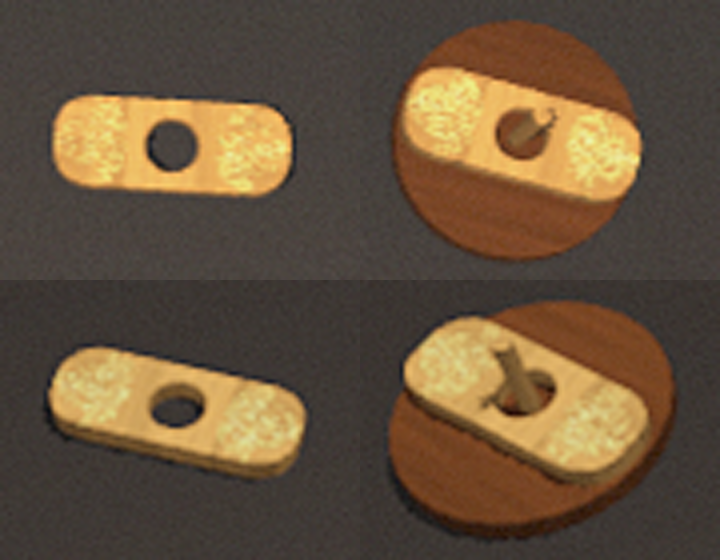

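```bash
python3 - <<'E'
from h import *
s=arm.sense();M=R.from_quat(s["eef_rot"]).as_matrix();print(np.round(M,3))
y=M[:,1];a=np.degrees(np.arctan2(y[1],y[0]));d=(-4-a+90)%180-90;print("yaw of jaws",a,"turn",d)
print(np.array([.4815,.021])-s["tool_pos"][:2])
E
```

```text
[[-0.    -0.375 -0.927]
 [-0.    -0.927  0.375]
 [-1.     0.    -0.   ]]
yaw of jaws -112.04484600847628 turn -71.95515399152373
[ 0.22815824 -0.60459376]
```

Call:
servo_tool:
  steps:
    - {"hand": 0.085, "x": 0.04, "y": -0.04, "z": 0, "az": -6}
    - {"x": 0.07, "y": -0.08, "az": -12, "hand": 0.085}
    - {"x": 0.1, "y": -0.12, "az": -18, "hand": 0.085}
    - {"x": 0.125, "y": -0.155, "az": -24, "hand": 0.085}
    - {"x": 0.15, "y": -0.19, "az": -30, "hand": 0.085}
    - {"x": 0.17, "y": -0.225, "az": -36, "hand": 0.085}
    - {"x": 0.19, "y": -0.26, "az": -42, "hand": 0.085}
    - {"x": 0.205, "y": -0.295, "az": -48, "hand": 0.085}
    - {"x": 0.215, "y": -0.33, "az": -54, "hand": 0.085}
    - {"x": 0.225, "y": -0.365, "az": -60, "hand": 0.085}
    - {"x": 0.23, "y": -0.4, "az": -66, "hand": 0.085}
    - {"x": 0.23, "y": -0.435, "az": -72, "hand": 0.085}

```text
invalid input at $.steps[0]: expected keys hand, x, y, z, ax, ay, az
```

Call:
servo_tool:
  steps:
    - {"hand": 0.085, "x": 0.04, "y": -0.04, "z": 0, "ax": 0, "ay": 0, "az": -6}
    - {"hand": 0.085, "x": 0.07, "y": -0.08, "z": 0, "ax": 0, "ay": 0, "az": -12}
    - {"hand": 0.085, "x": 0.1, "y": -0.12, "z": 0, "ax": 0, "ay": 0, "az": -18}
    - {"hand": 0.085, "x": 0.125, "y": -0.155, "z": 0, "ax": 0, "ay": 0, "az": -24}
    - {"hand": 0.085, "x": 0.15, "y": -0.19, "z": 0, "ax": 0, "ay": 0, "az": -30}
    - {"hand": 0.085, "x": 0.17, "y": -0.225, "z": 0, "ax": 0, "ay": 0, "az": -36}
    - {"hand": 0.085, "x": 0.19, "y": -0.26, "z": 0, "ax": 0, "ay": 0, "az": -42}
    - {"hand": 0.085, "x": 0.205, "y": -0.295, "z": 0, "ax": 0, "ay": 0, "az": -48}
    - {"hand": 0.085, "x": 0.215, "y": -0.33, "z": 0, "ax": 0, "ay": 0, "az": -54}
    - {"hand": 0.085, "x": 0.225, "y": -0.365, "z": 0, "ax": 0, "ay": 0, "az": -60}
    - {"hand": 0.085, "x": 0.23, "y": -0.4, "z": 0, "ax": 0, "ay": 0, "az": -66}
    - {"hand": 0.085, "x": 0.23, "y": -0.435, "z": 0, "ax": 0, "ay": 0, "az": -72}

```text
t: 1.5
tool_pos: [0.484, 0.1921, 0.2423]
eef_rot: [-0.481, 0.519, 0.481, 0.519]
wrist_force: [1.3, -0.3, -0.2]
width: 0.0848
```

Call:
servo_tool:
  steps:
    - {"hand": 0.085, "x": 0, "y": -0.04, "z": 0, "ax": 0, "ay": 0, "az": 0}
    - {"hand": 0.085, "x": 0, "y": -0.08, "z": 0, "ax": 0, "ay": 0, "az": 0}
    - {"hand": 0.085, "x": -0.001, "y": -0.12, "z": 0, "ax": 0, "ay": 0, "az": 0}
    - {"hand": 0.085, "x": -0.002, "y": -0.155, "z": -0.015, "ax": 0, "ay": 0, "az": 0}
    - {"hand": 0.085, "x": -0.002, "y": -0.17, "z": -0.05, "ax": 0, "ay": 0, "az": 0}
    - {"hand": 0.085, "x": -0.002, "y": -0.17, "z": -0.09, "ax": 0, "ay": 0, "az": 0}
    - {"hand": 0.085, "x": -0.002, "y": -0.17, "z": -0.13, "ax": 0, "ay": 0, "az": 0}
    - {"hand": 0.085, "x": -0.002, "y": -0.17, "z": -0.17, "ax": 0, "ay": 0, "az": 0}
    - {"hand": 0.085, "x": -0.002, "y": -0.17, "z": -0.18, "ax": 0, "ay": 0, "az": 0}
    - {"hand": 0.085, "x": -0.002, "y": -0.17, "z": -0.18, "ax": 0, "ay": 0, "az": 0}
    - {"hand": 0.085, "x": -0.002, "y": -0.17, "z": -0.18, "ax": 0, "ay": 0, "az": 0}

```text
t: 2.42
tool_pos: [0.4814, 0.0239, 0.0623]
eef_rot: [-0.482, 0.518, 0.482, 0.517]
wrist_force: [-0.0, -0.1, 0.3]
width: 0.085
```

```bash
python3 - <<'E'
from h import *
im,d=arm.camera("scene");cv2.imwrite("pics/s1.png",cv2.resize(im[150:350,180:420],None,fx=3,fy=3)[...,::-1])
np.savez("s1.npz",im=im,d=d,P=pts("scene",d))
s=arm.sense();print(s["t"],s["tool_pos"],R.from_quat(s["eef_rot"]).as_matrix()[:,1])
P=pts("scene",d)
q=P[(abs(P[...,0]-.48)<.09)&(abs(P[...,1]-.021)<.03)&(P[...,2]>.03)&(P[...,2]<.12)]
print("lowest finger points",np.round(np.percentile(q[:,2],[0,1,5]),4))
E
```

```text
2.4667 [0.4821235  0.02433498 0.06321626] [-0.99754158  0.07006811 -0.00112492]
lowest finger points [0.0635 0.0666 0.0701]
```

View pics/s1.png

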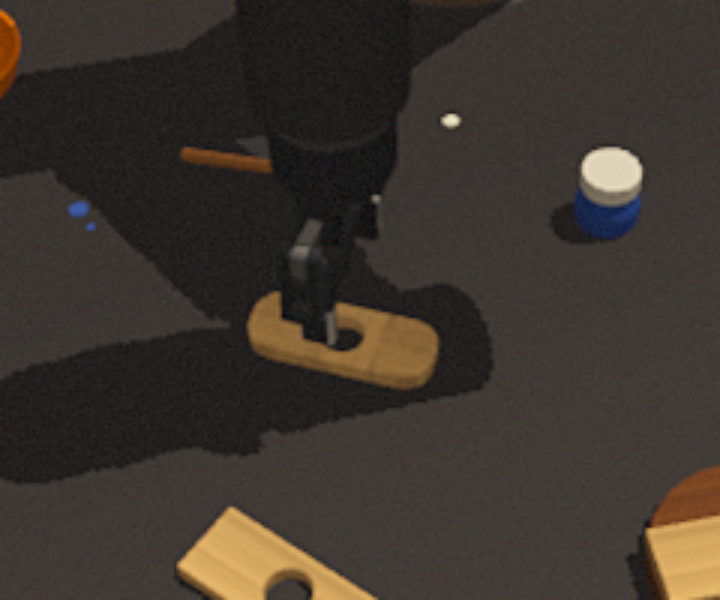

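Call:
servo_tool:
  grip_force: 40
  steps:
    - {"hand": 0.085, "x": 0, "y": -0.003, "z": -0.02, "ax": 0, "ay": 0, "az": 0}
    - {"hand": 0.085, "x": 0, "y": -0.003, "z": -0.04, "ax": 0, "ay": 0, "az": 0}
    - {"hand": 0.085, "x": 0, "y": -0.003, "z": -0.049, "ax": 0, "ay": 0, "az": 0}
    - {"hand": 0.085, "x": 0, "y": -0.003, "z": -0.049, "ax": 0, "ay": 0, "az": 0}
    - {"hand": 0.06, "x": 0, "y": -0.003, "z": -0.049, "ax": 0, "ay": 0, "az": 0}
    - {"hand": 0.06, "x": 0, "y": -0.003, "z": -0.049, "ax": 0, "ay": 0, "az": 0}
    - {"hand": 0.06, "x": 0, "y": -0.003, "z": -0.049, "ax": 0, "ay": 0, "az": 0}
    - {"hand": 0.06, "x": 0, "y": -0.003, "z": -0.049, "ax": 0, "ay": 0, "az": 0}

```text
t: 3.13
tool_pos: [0.4819, 0.0213, 0.0143]
eef_rot: [-0.482, 0.517, 0.482, 0.518]
wrist_force: [0.7, 0.2, 1.0]
width: 0.06
```

```bash
python3 - <<'E'
from h import *
im,d=arm.camera("scene");cv2.imwrite("pics/s2.png",cv2.resize(im[200:300,230:350],None,fx=6,fy=6,interpolation=cv2.INTER_CUBIC)[...,::-1])
s=arm.sense();print(s["t"],s["tool_pos"],s["wrist_force"],s["width"])
E
```

```text
3.1833 [0.48171235 0.02124059 0.01407875] [-0.05621017  0.12116584  0.20189808] 0.05988550808768247
```

View pics/s2.png

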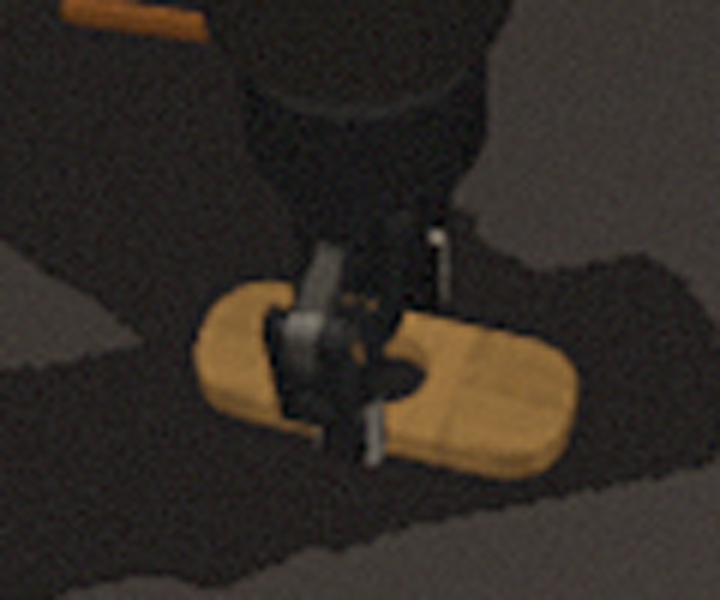

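```bash
python3 - <<'E'
from h import *
cal=arm.get_calibration("scene");K=np.array(cal["K"]);Rm=R.from_quat(cal["attitude"]).as_matrix();o=np.array(cal["xyz"])
def pr(p):
    c=Rm.T@(np.array(p)-o);u=K@c/c[2];return np.round((u[:2]-[230,200])*6)
s=arm.sense();t=s["tool_pos"];M=R.from_quat(s["eef_rot"]).as_matrix()
print(M.round(3))
for dy in(-.03,-.036,.03):
  for dz in(-.011,0,.011): print(dy,dz,pr(t+M@[.009,dy,dz]))
print("hole",pr([.4795,.0229,.012]),pr([.4815,.021,.012]))
im,d=arm.camera("top");cv2.imwrite("pics/t2.png",cv2.resize(im[180:260,290:400],None,fx=6,fy=6,interpolation=cv2.INTER_CUBIC)[...,::-1])
E
```

```text
[[ 0.001 -0.998  0.07 ]
 [ 0.001  0.07   0.998]
 [-1.    -0.001  0.001]]
-0.03 -0.011 [318. 445.]
-0.03 0 [350. 452.]
-0.03 0.011 [381. 460.]
-0.036 -0.011 [313. 459.]
-0.036 0 [344. 466.]
-0.036 0.011 [375. 474.]
0.03 -0.011 [375. 311.]
0.03 0 [405. 318.]
0.03 0.011 [435. 325.]
hole [383. 367.] [376. 371.]
```

View pics/t2.png

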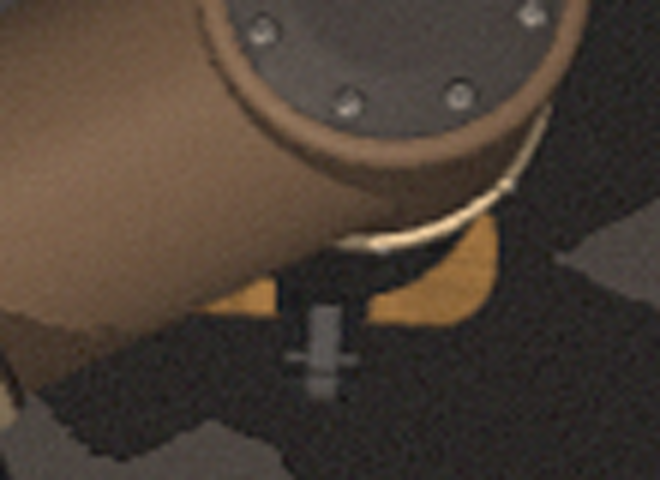

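Call:
servo_tool:
  grip_force: 40
  steps:
    - {"hand": 0.04, "x": 0, "y": 0, "z": 0, "ax": 0, "ay": 0, "az": 0}
    - {"hand": 0.04, "x": 0, "y": 0, "z": 0, "ax": 0, "ay": 0, "az": 0}
    - {"hand": 0.04, "x": 0, "y": 0, "z": 0, "ax": 0, "ay": 0, "az": 0}
    - {"hand": 0.04, "x": 0, "y": 0, "z": 0, "ax": 0, "ay": 0, "az": 0}
    - {"hand": 0.04, "x": 0, "y": 0, "z": 0, "ax": 0, "ay": 0, "az": 0}

```text
t: 3.65
tool_pos: [0.4814, 0.0211, 0.014]
eef_rot: [-0.482, 0.517, 0.482, 0.517]
wrist_force: [-2.5, 1.2, 8.4]
width: 0.0485
```

Call:
servo_tool:
  steps:
    - {"hand": 0.04, "x": 0, "y": 0, "z": 0.02, "ax": 0, "ay": 0, "az": 0}
    - {"hand": 0.04, "x": 0, "y": 0, "z": 0.05, "ax": 0, "ay": 0, "az": 0}
    - {"hand": 0.04, "x": 0, "y": 0, "z": 0.09, "ax": 0, "ay": 0, "az": 0}
    - {"hand": 0.04, "x": 0.005, "y": -0.02, "z": 0.12, "ax": 0, "ay": 0, "az": 0}
    - {"hand": 0.04, "x": 0.015, "y": -0.05, "z": 0.13, "ax": 0, "ay": 0, "az": 0}
    - {"hand": 0.04, "x": 0.03, "y": -0.085, "z": 0.13, "ax": 0, "ay": 0, "az": 0}
    - {"hand": 0.04, "x": 0.045, "y": -0.12, "z": 0.13, "ax": 0, "ay": 0, "az": 0}
    - {"hand": 0.04, "x": 0.06, "y": -0.155, "z": 0.13, "ax": 0, "ay": 0, "az": 0}
    - {"hand": 0.04, "x": 0.075, "y": -0.19, "z": 0.13, "ax": 0, "ay": 0, "az": 0}
    - {"hand": 0.04, "x": 0.085, "y": -0.225, "z": 0.13, "ax": 0, "ay": 0, "az": 0}
    - {"hand": 0.04, "x": 0.095, "y": -0.26, "z": 0.13, "ax": 0, "ay": 0, "az": 0}
    - {"hand": 0.04, "x": 0.101, "y": -0.281, "z": 0.13, "ax": 0, "ay": 0, "az": 0}

```text
t: 4.65
tool_pos: [0.5825, -0.2632, 0.1428]
eef_rot: [-0.482, 0.518, 0.482, 0.517]
wrist_force: [0.9, 0.2, -0.3]
width: 0.0484
```

Call:
servo_tool:
  steps:
    - {"hand": 0.04, "x": 0, "y": 0, "z": -0.02, "ax": 0, "ay": 0, "az": 0}
    - {"hand": 0.04, "x": 0, "y": 0, "z": -0.035, "ax": 0, "ay": 0, "az": 0}
    - {"hand": 0.04, "x": 0, "y": 0, "z": -0.035, "ax": 0, "ay": 0, "az": 0}
    - {"hand": 0.04, "x": 0, "y": 0, "z": -0.035, "ax": 0, "ay": 0, "az": 0}

```text
t: 4.98
tool_pos: [0.5814, -0.26, 0.1075]
eef_rot: [-0.481, 0.518, 0.483, 0.517]
wrist_force: [0.6, 0.2, 0.3]
width: 0.0487
```

```bash
python3 - <<'E'
from h import *
im,d=arm.camera("scene");P=pts("scene",d);np.savez("s3.npz",im=im,d=d,P=P)
cv2.imwrite("pics/s3.png",cv2.resize(im[170:330,60:260],None,fx=4,fy=3.75,interpolation=cv2.INTER_CUBIC)[...,::-1])
it,dt=arm.camera("top");Q=pts("top",dt);np.savez("t3.npz",im=it,d=dt,P=Q)
cv2.imwrite("pics/t3.png",cv2.resize(it[120:230,400:540],None,fx=5,fy=5,interpolation=cv2.INTER_CUBIC)[...,::-1])
s=arm.sense();print(s["t"],s["tool_pos"],s["wrist_force"],s["width"])
E
```

```text
5.0833 [ 0.58276909 -0.25990446  0.10927629] [-0.27341782 -0.03248538  0.1214597 ] 0.04852639012675976
```

View pics/s3.png

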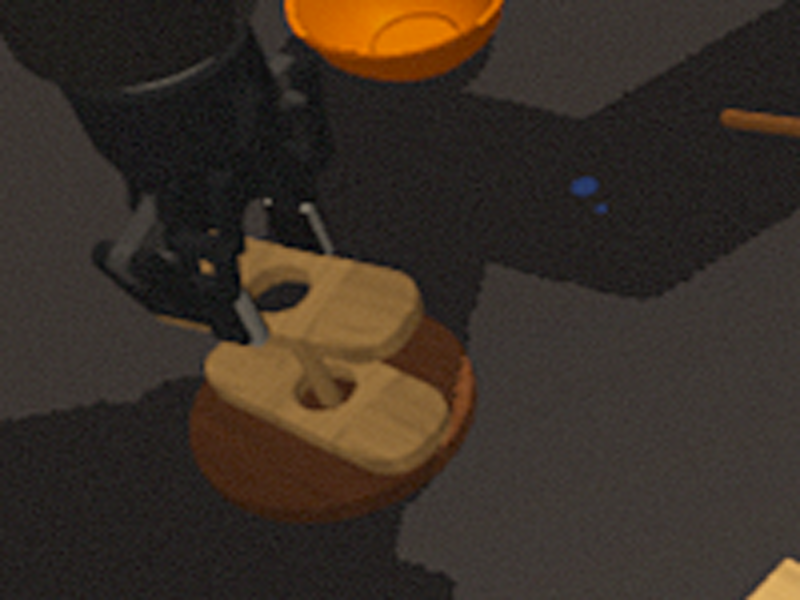

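View pics/t3.png

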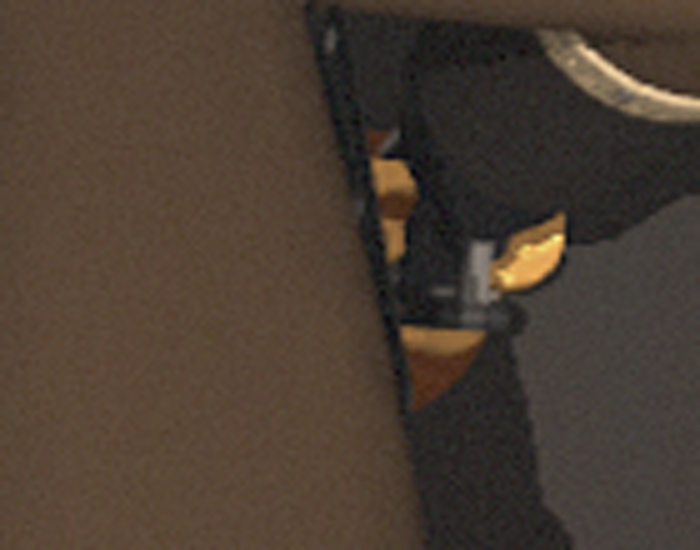

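The picture shows the rib level in the jaws, its hole visible at about (280,292) in the crop, above the post at about (315,365). Now I'll measure the hole relative to the post in the same camera.

```bash
python3 - <<'E'
from h import *
D=np.load("s3.npz");P=D["P"];im=D["im"].astype(int)
cal=arm.get_calibration("scene");K=np.array(cal["K"]);Rm=R.from_quat(cal["attitude"]).as_matrix();o=np.array(cal["xyz"])
pale=(im[...,0]>90)&(im[...,0]-im[...,2]>35)
m=pale&(P[...,2]>.085)&(P[...,2]<.125)&(abs(P[...,0]-.58)<.045)&(abs(P[...,1]+.26)<.09)
q=P[m];print(m.sum(),np.median(q,0))
q=q[q[:,2]>np.median(q[:,2])-.006]
A=np.c_[q[:,:2]-[.583,-.26],np.ones(len(q))]
w=np.ones(len(q),bool)
for _ in range(4):
    c=np.linalg.lstsq(A[w],q[w,2],rcond=None)[0];w=abs(A@c-q[:,2])<.003
print("plane z at centre, slopes deg",c[2],np.degrees(c[:2]))
z=c[2]
v,u=np.mgrid[:480,:640]
r=np.stack([(u-K[0,2])/K[0,0],(v-K[1,2])/K[1,1],np.ones((480,640))],-1)@Rm.T
W=o+r*((z-o[2])/r[...,2])[...,None]
# hole: dark pixels whose plane projection near the centre; rim edge = boundary pale/non pale to the right part
mm=m.astype(np.uint8)
x=np.full((480,640,3),0,np.uint8);x[...,1]=mm*255
cv2.imwrite("pics/m3.png",cv2.resize(np.hstack([x[200:280,90:180],D["im"][200:280,90:180][...,::-1]]),None,fx=4,fy=4,interpolation=cv2.INTER_NEAREST))
# rectified view at plane z: 0.5 mm/px, x->up,y->left
xs=np.arange(.63,.53,-.0002);ys=np.arange(-.19,-.34,-.00025)
X,Y=np.meshgrid(xs,ys,indexing="ij")
c3=(np.stack([X,Y,np.full_like(X,z)],-1)-o)@Rm
uu=(K[0,0]*c3[...,0]/c3[...,2]+K[0,2]).astype(np.float32);vv=(K[1,1]*c3[...,1]/c3[...,2]+K[1,2]).astype(np.float32)
rect=cv2.remap(D["im"],uu,vv,cv2.INTER_CUBIC)
cv2.imwrite("pics/r3.png",rect[...,::-1]); print(rect.shape)
E
```

```text
950 [ 0.58138602 -0.22713346  0.10656135]
plane z at centre, slopes deg 0.10679662734702176 [-0.44064709  0.09779156]
(500, 601, 3)
```

View pics/r3.png

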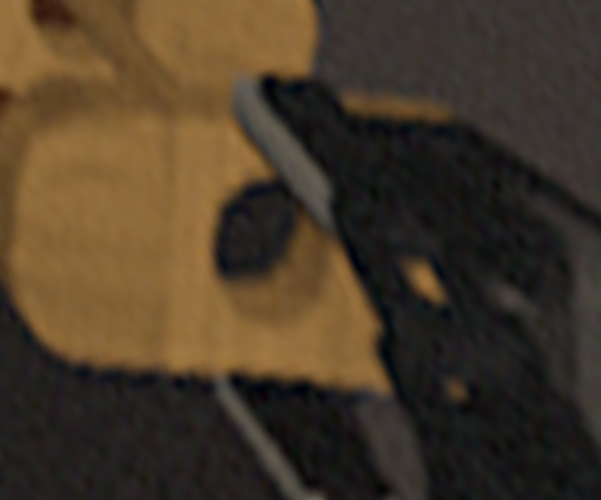

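Call:
servo_tool:
  steps:
    - {"hand": 0.04, "x": 0.001, "y": 0.001, "z": 0, "ax": 0, "ay": 0, "az": 0}
    - {"hand": 0.04, "x": 0.001, "y": 0.001, "z": -0.015, "ax": 0, "ay": 0, "az": 0}
    - {"hand": 0.04, "x": 0.001, "y": 0.001, "z": -0.025, "ax": 0, "ay": 0, "az": 0}
    - {"hand": 0.04, "x": 0.001, "y": 0.001, "z": -0.032, "ax": 0, "ay": 0, "az": 0}
    - {"hand": 0.04, "x": 0.001, "y": 0.001, "z": -0.038, "ax": 0, "ay": 0, "az": 0}
    - {"hand": 0.04, "x": 0.001, "y": 0.001, "z": -0.038, "ax": 0, "ay": 0, "az": 0}

```text
t: 5.58
tool_pos: [0.5825, -0.2587, 0.069]
eef_rot: [-0.481, 0.518, 0.483, 0.517]
wrist_force: [1.2, 0.0, -0.6]
width: 0.049
```

```bash
python3 - <<'E'
from h import *
im,d=arm.camera("scene")
cv2.imwrite("pics/s4.png",cv2.resize(im[200:320,70:220],None,fx=5,fy=5,interpolation=cv2.INTER_CUBIC)[...,::-1])
s=arm.sense();print(s["t"],s["tool_pos"],s["wrist_force"],s["width"])
E
```

```text
5.6333 [ 0.58288288 -0.25887601  0.06972792] [ 1.14133874  0.21747835 -0.08414271] 0.04878676613242991
```

View pics/s4.png

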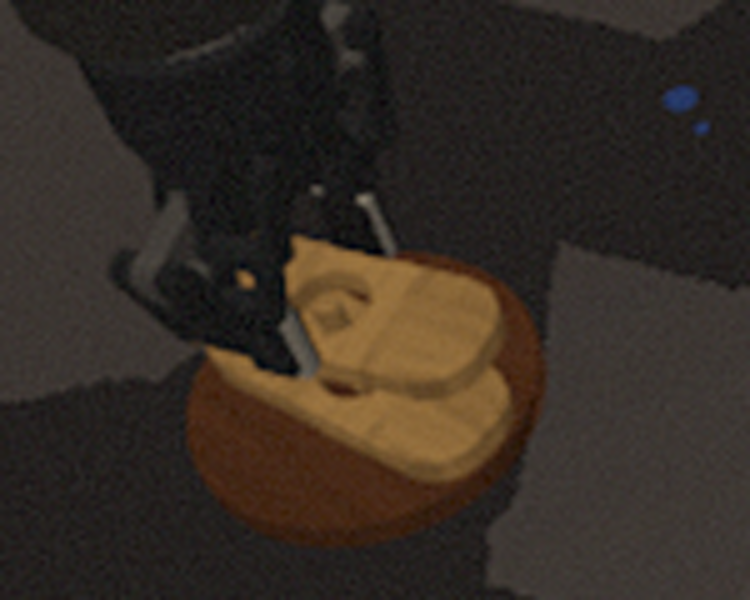

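The post's top shows inside the hole, at (330,318) in the crop, with no contact force. I'll continue down.

Call:
servo_tool:
  steps:
    - {"hand": 0.04, "x": 0, "y": 0, "z": -0.01, "ax": 0, "ay": 0, "az": 0}
    - {"hand": 0.04, "x": 0, "y": 0, "z": -0.018, "ax": 0, "ay": 0, "az": 0}
    - {"hand": 0.04, "x": 0, "y": 0, "z": -0.024, "ax": 0, "ay": 0, "az": 0}
    - {"hand": 0.04, "x": 0, "y": 0, "z": -0.028, "ax": 0, "ay": 0, "az": 0}
    - {"hand": 0.04, "x": 0, "y": 0, "z": -0.029, "ax": 0, "ay": 0, "az": 0}
    - {"hand": 0.04, "x": 0, "y": 0, "z": -0.029, "ax": 0, "ay": 0, "az": 0}
    - {"hand": 0.04, "x": 0, "y": 0, "z": -0.029, "ax": 0, "ay": 0, "az": 0}

```text
t: 6.22
tool_pos: [0.5834, -0.259, 0.0414]
eef_rot: [-0.482, 0.517, 0.482, 0.517]
wrist_force: [0.1, -1.2, -0.5]
width: 0.0484
```

```bash
python3 - <<'E'
from h import *
im,d=arm.camera("scene")
cv2.imwrite("pics/s5.png",cv2.resize(im[200:320,70:220],None,fx=5,fy=5,interpolation=cv2.INTER_CUBIC)[...,::-1])
s=arm.sense();print(s["t"],s["tool_pos"],s["wrist_force"],s["width"])
E
```

```text
6.2667 [ 0.58351541 -0.25908193  0.04158466] [ 0.20567585  0.28030326 -0.55783732] 0.04867231064473043
```

View pics/s5.png

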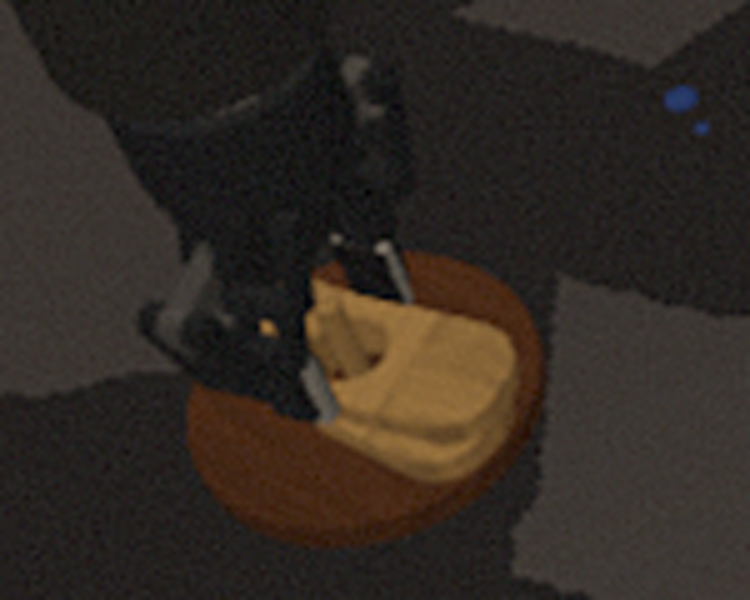

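Well threaded, and no contact yet. I'll lower 1.5 mm more, then open.

Call:
servo_tool:
  steps:
    - {"hand": 0.04, "x": 0, "y": 0, "z": -0.0015, "ax": 0, "ay": 0, "az": 0}
    - {"hand": 0.04, "x": 0, "y": 0, "z": -0.0015, "ax": 0, "ay": 0, "az": 0}
    - {"hand": 0.04, "x": 0, "y": 0, "z": -0.0015, "ax": 0, "ay": 0, "az": 0}

```text
t: 6.52
tool_pos: [0.5836, -0.259, 0.0401]
eef_rot: [-0.482, 0.517, 0.482, 0.517]
wrist_force: [0.3, 0.1, 0.1]
width: 0.0484
```

Call:
servo_tool:
  steps:
    - {"hand": 0.056, "x": 0, "y": 0, "z": 0, "ax": 0, "ay": 0, "az": 0}
    - {"hand": 0.062, "x": 0, "y": 0, "z": 0, "ax": 0, "ay": 0, "az": 0}
    - {"hand": 0.07, "x": 0, "y": 0, "z": 0, "ax": 0, "ay": 0, "az": 0}
    - {"hand": 0.07, "x": 0, "y": 0, "z": 0, "ax": 0, "ay": 0, "az": 0}
    - {"hand": 0.07, "x": 0, "y": 0, "z": 0, "ax": 0, "ay": 0, "az": 0}

```text
t: 6.93
tool_pos: [0.5832, -0.259, 0.0398]
eef_rot: [-0.482, 0.517, 0.482, 0.517]
wrist_force: [-0.6, 0.7, 0.2]
width: 0.07
```

```bash
python3 - <<'E'
from h import *
im,d=arm.camera("scene")
cv2.imwrite("pics/s6.png",cv2.resize(im[200:320,70:220],None,fx=5,fy=5,interpolation=cv2.INTER_CUBIC)[...,::-1])
s=arm.sense();print(s["t"],s["tool_pos"],s["wrist_force"],s["width"])
E
```

```text
6.9833 [ 0.58322213 -0.25899316  0.03979872] [0.3432941  0.9168677  0.28046175] 0.0698753355977157
```

View pics/s6.png

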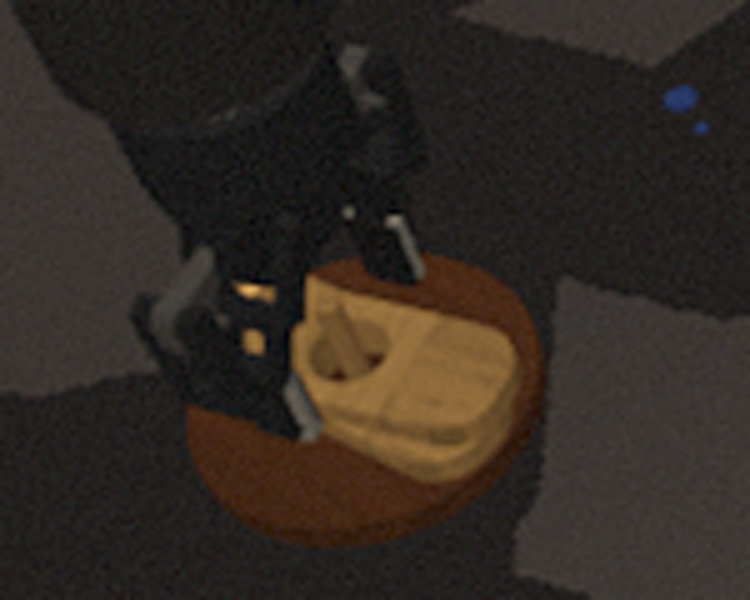

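The fingers are clear and the rib is lying on the fixed one. I'll go straight up.

Call:
servo_tool:
  steps:
    - {"hand": 0.07, "x": 0, "y": 0, "z": 0.01, "ax": 0, "ay": 0, "az": 0}
    - {"hand": 0.07, "x": 0, "y": 0, "z": 0.03, "ax": 0, "ay": 0, "az": 0}
    - {"hand": 0.07, "x": 0, "y": 0, "z": 0.06, "ax": 0, "ay": 0, "az": 0}
    - {"hand": 0.07, "x": 0, "y": 0, "z": 0.1, "ax": 0, "ay": 0, "az": 0}
    - {"hand": 0.07, "x": 0, "y": 0, "z": 0.14, "ax": 0, "ay": 0, "az": 0}
    - {"hand": 0.07, "x": -0.02, "y": 0.03, "z": 0.16, "ax": 0, "ay": 0, "az": 0}
    - {"hand": 0.07, "x": -0.03, "y": 0.065, "z": 0.17, "ax": 0, "ay": 0, "az": 0}
    - {"hand": 0.07, "x": -0.04, "y": 0.1, "z": 0.17, "ax": 0, "ay": 0, "az": 0}
    - {"hand": 0.07, "x": -0.05, "y": 0.135, "z": 0.17, "ax": 0, "ay": 0, "az": 0}
    - {"hand": 0.07, "x": -0.06, "y": 0.17, "z": 0.17, "ax": 0, "ay": 0, "az": 0}
    - {"hand": 0.07, "x": -0.07, "y": 0.2, "z": 0.17, "ax": 0, "ay": 0, "az": 0}
    - {"hand": 0.07, "x": -0.07, "y": 0.2, "z": 0.17, "ax": 0, "ay": 0, "az": 0}

```text
t: 7.98
tool_pos: [0.5119, -0.0554, 0.2112]
eef_rot: [-0.483, 0.516, 0.483, 0.517]
wrist_force: [-1.3, -0.6, -0.2]
width: 0.07
```

```bash
python3 - <<'E'
from h import *
im,d=arm.camera("scene");P=pts("scene",d)
b=cv2.resize(im[230:320,90:200],None,fx=5,fy=5,interpolation=cv2.INTER_CUBIC)
it,dt=arm.camera("top");Q=pts("top",dt)
cv2.imwrite("pics/s7.png",b[...,::-1]);cv2.imwrite("pics/t7.png",it[...,::-1])
for n,P in(("scene",P),("top",Q)):
    near=(np.hypot(P[...,0]-.583,P[...,1]+.26)<.07)
    q=P[near&(P[...,2]>.032)&(P[...,2]<.046)]
    w=(q[:,:2]*1000).astype(np.float32)
    A=np.c_[q[:,:2]-[.583,-.26],np.ones(len(q))];c=np.linalg.lstsq(A,q[:,2],rcond=None)[0]
    print(n,len(q),"z",c[2],"slopes deg",np.degrees(c[:2]),cv2.minAreaRect(w),"post top",P[near][:,2].max())
print(arm.sense()["t"])
E
```

```text
scene 1337 z 0.03924774604507361 slopes deg [-1.01763985 -0.17063549] ((581.0739135742188, -256.3247375488281), (131.67124938964844, 57.85807418823242), 82.1968994140625) post top 0.06952789203192955
top 1164 z 0.03817219636224739 slopes deg [0.60133696 0.04088048] ((584.7446899414062, -261.4249572753906), (131.7732696533203, 55.22306823730469), 83.93585205078125) post top 0.06828909998822086
8.0833
```

View pics/s7.png

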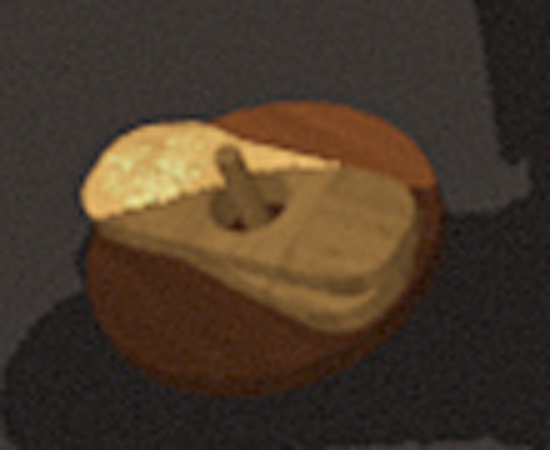

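View pics/t7.png

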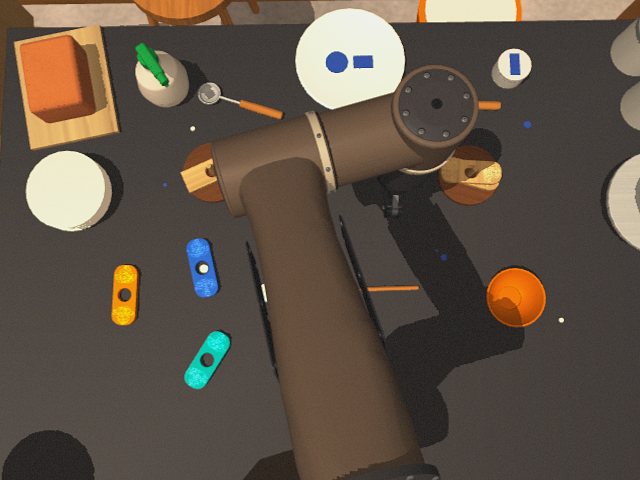

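The rib lies flat with its upper face at about 38 mm and the post through its hole. A last check on the square rib, then I'll hand in.

```bash
python3 - <<'E'
from h import *
im,d=arm.camera("scene");P=pts("scene",d)
for r in arm.masks_of("scene","square_rib_mid"): print(r["score"],r["location"],np.median(P[r["region"]&(d>0)],0))
s=arm.sense();print(s["t"],s["wrist_force"]);print(arm.hand_in())
E
```

```text
0.71 [343.1, 274.9] [0.67568146 0.041711   0.01327466]
8.1833 [ 0.0377851   0.21365986 -0.70666221]
the job is handed in; nothing more can be done
None
```

The loose round-ended rib is hanging on the post that already held a round-ended rib, lying flat on top of it. I handed in at about 8 s on the robot's clock.

- **How it went:** I gripped the rib across its width over the hole and lowered it down the post to its resting height before opening. I then lifted straight up and moved the arm clear.
- **Placed rib:** its upper face measured 38.2 mm (top camera) and 39.2 mm (scene camera), where 38 mm was expected. The tilt was within about 1° and the two cameras disagreed on its direction, so I take it as flat. The post shows through the hole.
- **Forces:** no reading at the end of a move or in a check was above about 9 N. That peak came as the fingers closed on the rib at the bench.
- **Square-ended rib:** the network put it about 4 mm from its first reading in y (0.042 against 0.046), with a lower score (0.71 against 0.93). The arm never came near it, so I put this down to a different mask, perhaps shadow. I did not look further, and in the last top picture the arm hid it.
- **Look-alikes:** the blue, orange and turquoise ones were in their original places in the last top picture.
- **Camera offset:** the two cameras differ by up to about 5 mm in position. I aligned the rib and post within a single camera's view to avoid that.

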